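Scan the red carton's label

TASK

Take the yellow and black hand scanner out of its cradle and aim it squarely at the bar label on the red carton's open flap, window about 100 mm from the label and the scanner's wide head lying along the label's length, and hold it steady there for at least a second. Then set the scanner gently back down in its cradle, standing on its nose as before, and let go. Do not scan the brown carton, and do not touch the cartons or their flaps or disturb the other things on the counter.

Things in the scene. Friction and masses are not known exactly. Their poses are not given: they have to be found in the camera images.
- scanner: bar code scanner, 133 mm tall, about 0.24 kg, standing nose down in the cradle. Origin: centre of its nose (the window face); z: up the handle; it looks along -z. Yellow head 52 (x) x 84 (y) mm up to z = 33 mm, black neck 40 x 60 up to 50, straight black handle 32 (x) x 42 (y) from z = 50 to 132 mm; orange trigger at -x, z = 54 to 78 (look only)
- window (a point): centre of the scanner's window, in the middle of its nose; same axes as the scanner
- beam_spot (a point): point 100 mm straight out of the scanner's window (z = -100 mm in the scanner's frame), where it reads best; same axes as the scanner
- red_label (a point): centre of the white label (100 x 65 mm, black bars) on the red carton's open flap. z: out of the label, square to it (up, towards the robot); y: along its 100 mm length; x: up the slope, to the hinge. Flap 210 mm wide (y), 115 long (x), 5 thick, hinged at the carton's rim 60 mm upslope of this point, hanging outward 25 to 46 degrees below level
- brown_label (a point): centre of the white label (100 x 65 mm, black bars) on the brown carton's open flap. z: out of the label, square to it (up, towards the robot); y: along its 100 mm length; x: up the slope, to the hinge. Flap 210 mm wide (y), 115 long (x), 5 thick, hinged at the carton's rim 60 mm upslope of this point, hanging outward 25 to 46 degrees below level
- red_carton: red open carton standing fixed on the counter, 180 (x) x 220 (y) x 130 mm high, walls 5 mm, with stock inside; origin: on the counter under the middle of its front face, which carries the labelled flap (hinge at z = 130 mm) on the -x side; the carton extends from x = 0 to 180 mm, z up
- brown_carton: brown (plain cardboard) open carton standing fixed on the counter, 180 (x) x 220 (y) x 130 mm high, walls 5 mm, with stock inside; origin: on the counter under the middle of its front face, which carries the labelled flap (hinge at z = 130 mm) on the -x side; the carton extends from x = 0 to 180 mm, z up
- cradle: black charging cradle fixed on the counter, a shallow open tray 76 (x) x 108 (y) x 20 mm high, inside 64 x 96 mm, inner floor 8 mm above the counter, so there is 6 mm of play around the scanner's head. Origin: centre of its underside, z up
- tape: roll of blue tape lying flat, 100 mm outside diameter, 48 mm high, bystander; origin: centre of its underside
- disinfectant: white bottle with a blue label and green cap, 60 mm diameter, 140 mm tall, bystander; origin: centre of its underside
- wipes: white box of wipes 120 (x) x 80 (y) x 50 mm high, bystander; origin: centre of its underside
Not all that is in view belongs to the job. Leave any pink look-alike of the scanner alone. Of the things that look like the cradle, the smaller one is meant.

How it is judged:
On the way:
1. aimed at the red label for 1 s: beam spot within 20 mm (x), 25 (y), 30 (z) of its centre in its axes, square and in line within 15 degrees, under 30 mm/s and 0.2 rad/s (x of beam_spot in the frame of red_label between -0.02 and 0.02 m and y of beam_spot in the frame of red_label between -0.025 and 0.025 m and z of beam_spot in the frame of red_label between -0.03 and 0.03 m and angle between the z axis of scanner and the z axis of red_label, either way round below 0.26 rad and angle between the y axis of scanner and the y axis of red_label, either way round below 0.26 rad and z of window in the frame of red_label above 0 m and linear speed of scanner below 0.03 m/s and angular speed of scanner below 0.2 rad/s), for 1 s.
At the end, for the whole second after the job is handed in: The scanner stands upright (within 4.5 degrees) and at rest on its nose on the cradle's inner floor (within 4 mm in height, 12 mm of the cradle's centre); tape, bottle and wipes are within 30 mm of where they were, and both labels within 10 mm (horizontal distance between scanner and cradle below 0.012 m and z of scanner in the frame of cradle between 0.004 and 0.012 m and angle between scanner's own z axis and vertical below 0.08 rad and linear speed of scanner below 0.02 m/s and angular speed of scanner below 0.1 rad/s and distance of each of tape, disinfectant, wipes from where it was at the start of the episode below 0.03 m and distance of each of red_label, brown_label from where it was at the start of the episode below 0.01 m); the robot touches nothing.
It fails at once if the brown carton's label is scanned (aimed at squarely at reading distance, nearly still) (x of beam_spot in the frame of brown_label between -0.02 and 0.02 m and y of beam_spot in the frame of brown_label between -0.025 and 0.025 m and z of beam_spot in the frame of brown_label between -0.03 and 0.03 m and angle between the z axis of scanner and the z axis of brown_label, either way round below 0.26 rad and angle between the y axis of scanner and the y axis of brown_label, either way round below 0.26 rad and z of window in the frame of brown_label above 0 m and linear speed of scanner below 0.03 m/s).
It fails at once if a carton or its flap is touched (over 2 N) (contact force between any of red_carton, brown_carton and anything else above 2 N).
It fails at once if a bystander is moved by more than 30 mm (distance of any of tape, disinfectant, wipes from where it was at the start of the episode above 0.03 m).
It fails at once if the scanner is dropped or flung (faster than 0.5 m/s with no finger on it: a fall of over 13 mm) (linear speed of scanner above 0.5 m/s and contact force between the fingers and scanner below 0.2 N).
It fails at once if the scanner is jammed into the cradle (over 60 N) (contact force between scanner and cradle above 60 N).
It also fails if it takes over 45 s, if anything falls off the work surface, if the arm or the gripper's body presses on something with over 40 N, if the wrist force passes 120 N, or if a joint passes its speed limit or range.

ROBOT

A 6-joint arm with a two-finger parallel gripper is mounted at the origin on the work surface. World frame = base frame: x ahead of the robot, y to its left, z up, the work surface at z = 0. Lengths are in m, angles in rad, forces in N, time in s.
With the tool pointing down it reaches from about 0.35 to 0.85 m from the base axis. Payload 8.1 kg.
Tool frame: the origin (TCP) lies between the finger pads; the fingertips stand 11 mm ahead of it and the grasp point (between the pads) lies 8 mm behind it (robot.tips_ahead is the distance from the TCP to the fingertips, in m); z points along the fingers, y is the line along which they close (so a half turn about z gives the same grasp; the last joint's range is limited). The gripper opens to 93 mm and grips with 3 to 60 N. Pads are 15 mm wide; open, the fingers measure 128 mm over their backs; the gripper's body (75 mm by 188 mm) begins 65 mm behind the grasp point.
Start: joints at [1.126, 0.13, 1.488, -0, 1.523, -0.085], TCP at [0.211, 0.562, 0.23] pointing down, gripper open.
Joint ranges: [-2.96, 2.96], [-0.89, 2.26], [0.02, 2.5], [-1.34, 4.48], [0, 2.73], [-2.66, 2.66]. Speed limits (rad/s): [2.39, 2.39, 2.79, 3.14, 3.14, 3.14].

INTERFACE

Orientations are given as a rotation vector (axis times angle).
In Python, from plant import robot gives the robot as it stands. The module is installed in compiled form; this text tells all that it offers.
- The arm moves only by the tool move_arm, never from a script. Its argument "deltas" is one flat list of numbers, 7 for each row, row after row: the shift along the tool's x, y, z in m, then the turn, a rotation vector about the tool's x, y, z in rad, then the opening, from 0 (shut) to 1 (fully open). A call has 1 to 12 rows; each row is the pose to reach, as a shift and turn from the pose commanded when the call began, along the tool's axes at that moment; what a row does not reach only later rows make up. A row lasts 1/8 s, in which the tool goes at most 62.5 mm and 10.7 degrees, less where a joint would pass 70% of its speed; a pose out of reach is approached as far as the arm can. A call with a gripper value outside its range is refused whole. The fingers move at their own pace and stop on an object; "squeeze" is the grip in N (left out, the last holds). Time passes only in rows, so rows that repeat a pose let the fingers close. It gives the time, the measured TCP pose, the force, the opening and the grip force at its end, in the units of the state.
- robot.read_state(): the state, without advancing time (a new reading comes with each control period).
- robot.read_camera(name): name is "scene" or "top" or "wrist"; returns (picture, depth): 400x640x3 uint8, red, green, blue; 400x640 float32, m along the optical axis (not along the pixel's ray), 0 where there is no reading.
- robot.camera_model(name): a dict with "K" (3x3 intrinsics, pixels), "k1" (the pictures are not rectified: a ray, as slopes to the right and down, at radius r is drawn at 1 + k1 r^2 times it, then the intrinsics apply), "R" (3x3) and "t" (3): a world point X has camera coordinates R X + t; the wrist camera has in their place "tool_from_camera" (4x4, takes a point from camera to tool coordinates, whose origin is the TCP and whose axes are the flange's). Camera axes: x right, y down, z forward; pixel columns grow to the right and rows downward; lengths in m; the calibration is good to about 2 mm. A picture is of the moment at which its call begins: read the wrist's pose just before it. camera_model takes no time and is no camera call.
- robot.close_job(): hands the job in; it is judged then, once.
Trained networks look in the newest picture that a camera, given by its name, has taken for a name from the list of things; names that differ only in an ending like _2 or _b are one class to them, and where a whole thing is asked for, a point or a joint stands for the part that bears it (a point fixed in the world has none). Each returns a list of dicts, best first, with "confidence" (0 to 1); they miss things now and then, are a little off and sometimes report something else, mostly with a low value. They report only what shows in the picture. A call takes as long as a camera call. They do not tell look-alikes from the thing itself.
- robot.recognise(camera, label): "uv" ([column, row] in pixels, amid what is visible of it).
The state is a dict: "t": time; "q": joint angles; "dq": joint speeds; "joint_torque": joint torques, N m; "tool_pos": TCP position; "orientation": TCP orientation; "force": force on the tool from outside, world axes, zero at the start; "wrist_torque": the same for the moment, N m; "opening": finger opening in m; "gripper_force": force on a finger pad.
Only numpy, scipy, OpenCV 4.12 (cv2) and the standard library are available. Lean on these libraries where they do the work, as an engineer would, in place of code of your own. Each camera call takes 0.05 s, during which the arm holds its last target. There are 200 camera calls.

## Working session

There is one attempt and no reset: what is moved stays moved. The work goes in short steps, Python scripts to look and compute and a tool call to move; the robot and the scene stay as the last step left them, time stands still between calls to the robot, and variables do not carry over. Pictures are saved under pics/ and viewed, at most 10 in all, crops included, and the job is handed in when it is done.

Besides the shell and the picture viewer there is one more tool, called after "Request:" by a JSON object that holds its "fn" and its "kwargs". move_arm: Moves the arm, as the interface text tells. Its arguments: {"type":"object","properties":{"deltas":{"type":"array","items":{"type":"number"}},"squeeze":{"type":"number"}},"required":["deltas"]}

```bash
mkdir -p pics; cat > h.py <<'E'
import numpy as np, cv2
from scipy.spatial.transform import Rotation as Ro
from plant import robot
def cloud(name):
    st=robot.read_state(); im,d=robot.read_camera(name); m=robot.camera_model(name)
    K=np.array(m['K'],float); k1=m['k1']
    v,u=np.mgrid[0:400,0:640].astype(float)
    p=cv2.undistortPoints(np.stack([u.ravel(),v.ravel()],1)[:,None],K,np.array([k1,0,0,0,0.])).reshape(400,640,2)
    P=np.concatenate([p*d[...,None],d[...,None]],2).astype(float)
    if 'R' in m: W=(P-np.array(m['t']))@np.array(m['R'])
    else:
        T=np.array(m['tool_from_camera']); W=P@T[:3,:3].T+T[:3,3]
        W=W@Ro.from_rotvec(st['orientation']).as_matrix().T+np.array(st['tool_pos'])
    W[d==0]=np.nan
    return im,d,W
E
python3 - <<'E'
from h import *
for n in ['scene','top']:
    im,d,W=cloud(n); cv2.imwrite(f'pics/{n}.png',im[...,::-1]); np.savez(f'{n}.npz',im=im,W=W)
    for l in ['scanner','red_label','brown_label','cradle','tape','disinfectant','wipes','red_carton','brown_carton']:
        for r in robot.recognise(n,l)[:3]:
            u,v=np.round(r['uv']).astype(int); print(n,l,round(r['confidence'],2),u,v,W[v,u].round(3))
print(robot.read_state())
E
```

```text
scene scanner 0.9 348 213 [0.465 0.088 0.082]
scene scanner 0.9 326 180 [ 0.454 -0.064  0.063]
scene red_label 0.87 327 262 [0.6   0.214 0.105]
scene brown_label 0.96 255 170 [ 0.638 -0.169  0.104]
scene brown_label 0.54 350 214 [0.458 0.088 0.073]
scene cradle 0.75 351 147 [ 0.289 -0.194  0.006]
scene cradle 0.55 347 231 [0.476 0.106 0.022]
scene tape 0.81 283 121 [ 0.453 -0.376  0.049]
scene disinfectant 0.81 419 285 [0.424 0.379 0.094]
scene red_carton 0.61 286 272 [0.703 0.18  0.088]
scene brown_carton 0.67 228 190 [ 0.734 -0.153  0.083]
scene brown_carton 0.42 350 213 [0.456 0.085 0.073]
top scanner 0.65 357 213 [ 0.439 -0.078  0.127]
top scanner 0.58 302 214 [0.438 0.058 0.14 ]
top red_label 0.68 302 222 [0.423 0.064 0.01 ]
top red_label 0.66 253 156 [0.593 0.185 0.101]
top brown_label 0.87 396 138 [ 0.633 -0.188  0.103]
top cradle 0.87 391 268 [ 0.291 -0.179  0.012]
top cradle 0.68 302 225 [0.414 0.064 0.02 ]
top tape 0.73 484 214 [ 0.435 -0.452 -0.001]
top disinfectant 0.55 191 226 [0.415 0.344 0.102]
top wipes 0.76 163 171 [0.568 0.44  0.051]
top red_carton 0.8 258 124 [0.682 0.174 0.088]
top brown_carton 0.87 386 103 [ 0.732 -0.168  0.09 ]
{'t': 1.0, 'q': array([ 1.12560224e+00,  1.30390747e-01,  1.48816578e+00,  2.42956541e-05,
        1.52299423e+00, -8.54034724e-02]), 'dq': array([-0.00114252,  0.00086096,  0.00010936,  0.00012707,  0.00044091,
       -0.00131499]), 'joint_torque': array([ 1.51113010e-03, -5.59770799e+01, -4.92065084e+01,  7.67229614e-02,
        2.30098941e-02,  2.74764625e-05]), 'tool_pos': array([0.21122983, 0.56161396, 0.22965957]), 'orientation': array([-5.62113975e-01, -3.09088242e+00, -7.35159775e-05]), 'force': array([ 0.443967 , -0.2843515,  0.6066632]), 'wrist_torque': array([ 0.01817109, -0.01865713,  0.02698915]), 'gripper_force': 0.0, 'opening': 0.09274085577320906}
```

View pics/scene.png

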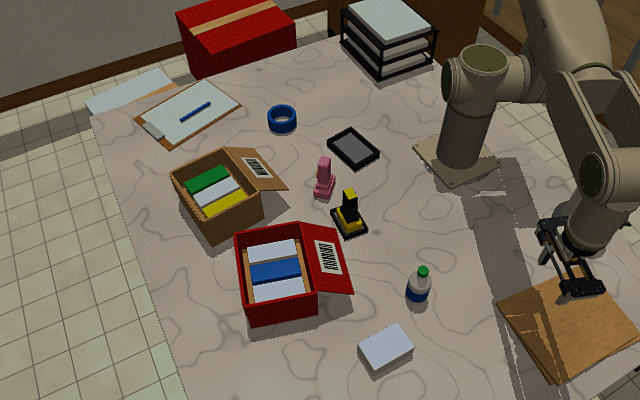

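View pics/top.png

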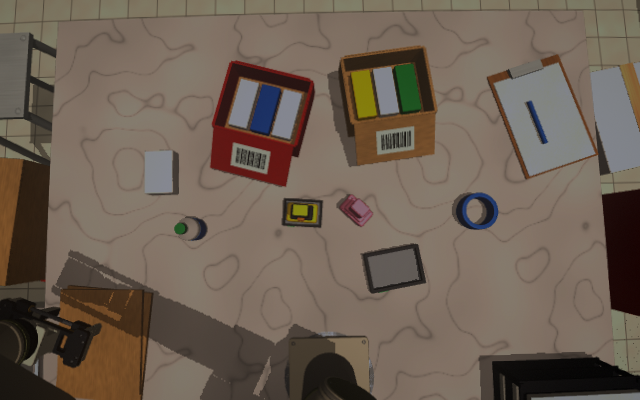

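Top picture: the yellow scanner stands in its small cradle at (302,212). The red label is at (251,157), the brown label at (396,139) and the pink look-alike at (357,210). Next I'll fit the poses.

```bash
cat >> h.py <<'E'
def label(im,W,c,r=0.075):
    "plane, centre and axes of the label near world point c"
    hsv=cv2.cvtColor(im,cv2.COLOR_RGB2HSV)
    near=np.linalg.norm(W-c,axis=2)<r
    g=(near&(hsv[...,1]<60)).astype(np.uint8)
    g=cv2.morphologyEx(g,cv2.MORPH_CLOSE,np.ones((5,5)))
    n,L,S,_=cv2.connectedComponentsWithStats(g); k=1+S[1:,4].argmax(); m=(L==k)&near
    P=W[m]; P=P[~np.isnan(P[:,0])]; c0=np.median(P,0); 
    for _ in range(3):
        q=P-c0; nrm=np.linalg.svd(q-q.mean(0),full_matrices=False)[2][2]; P=P[abs((q-q.mean(0))@nrm)<0.006]
    nrm*=np.sign(nrm[2]); 
    x=np.array([0,0,1])-nrm[2]*nrm; x/=np.linalg.norm(x); y=np.cross(nrm,x)
    c1=P.mean(0); ab=((P-c1)@np.stack([x,y]).T*1000).astype(np.float32)
    rc=cv2.minAreaRect(ab); print('label c',c1.round(4),'n',nrm.round(3),'tilt',np.degrees(np.arccos(nrm[2])).round(1),'x',x.round(3),'y',y.round(3),'rect(mm)',rc,len(P))
    ctr=c1+(rc[0][0]*x+rc[0][1]*y)/1000; print(' centre',ctr.round(4)); return ctr,nrm,x,y
def rects(im,W,c):
    hsv=cv2.cvtColor(im,cv2.COLOR_RGB2HSV); near=np.linalg.norm(W[...,:2]-c,axis=2)<0.075
    yl=near&(hsv[...,0]>20)&(hsv[...,0]<35)&(hsv[...,1]>120)&(W[...,2]>.02)&(W[...,2]<.07)
    hd=near&(W[...,2]>.125)&(W[...,2]<.15)
    cr=near&(W[...,2]>.012)&(W[...,2]<.027)&(hsv[...,2]<90)
    for n,m in [('yellow',yl),('handle',hd),('cradle',cr)]:
        if m.sum()>5: print(n,m.sum(),W[m].mean(0).round(4),cv2.minAreaRect((W[m][:,:2]*1000).astype(np.float32)))
E
python3 - <<'E'
from h import *
for n in ['scene','top']:
    a=np.load(n+'.npz'); print(n)
    label(a['im'],a['W'],[.596,.2,.103]); rects(a['im'],a['W'],[.435,.062])
from scipy.spatial.transform import Rotation as Ro
s=robot.read_state(); print(Ro.from_rotvec(s['orientation']).as_matrix().round(3)); print(robot.camera_model('wrist'))
E
```

```text
scene
label c [0.5895 0.198  0.0996] n [-0.53   0.144  0.836] tilt 33.3 x [ 0.807 -0.219  0.549] y [0.262 0.965 0.   ] rect(mm) ((0.5377883911132812, -1.2774085998535156), (102.31487274169922, 67.87484741210938), 88.83732604980469) 610
 centre [0.5896 0.1966 0.0999]
yellow 229 [0.4603 0.0867 0.0351] ((448.86541748046875, 71.34536743164062), (84.03759765625, 54.66822052001953), 84.34681701660156)
handle 169 [0.4512 0.072  0.1379] ((448.96923828125, 68.9547119140625), (43.993892669677734, 33.1131591796875), 85.6082992553711)
cradle 263 [0.4603 0.0863 0.0188] ((448.9029846191406, 68.51053619384766), (113.0577621459961, 78.69149780273438), 84.7369613647461)
top
label c [0.5894 0.1933 0.0995] n [-0.526  0.156  0.836] tilt 33.3 x [ 0.802 -0.238  0.548] y [0.285 0.959 0.   ] rect(mm) ((-0.5251045227050781, 0.37366485595703125), (64.66938781738281, 97.71612548828125), 0.38016965985298157) 821
 centre [0.5891 0.1938 0.0992]
yellow 163 [0.4412 0.0509 0.0392] ((446.9854431152344, 62.7115592956543), (81.38567352294922, 49.15534591674805), 87.9782943725586)
handle 221 [0.449  0.0643 0.1396] ((449
[... 153 characters left out ...]
.81413269042969), (107.8973159790039, 75.74356842041016), 85.69988250732422)
[[-0.936  0.352 -0.   ]
 [ 0.352  0.936  0.   ]
 [ 0.     0.    -1.   ]]
{'K': array([[326.56619293,   0.        , 318.55737476],
       [  0.        , 326.56619293, 193.8445606 ],
       [  0.        ,   0.        ,   1.        ]]), 'k1': -0.01710555490427061, 'tool_from_camera': array([[ 1.32353468e-04, -9.66798509e-01, -2.55539872e-01,
         7.11843074e-02],
       [ 9.99999804e-01,  2.84214550e-04, -5.57348488e-04,
         6.17357642e-04],
       [ 6.11471837e-04, -2.55539748e-01,  9.66798357e-01,
        -1.55052384e-01],
       [ 0.00000000e+00,  0.00000000e+00,  0.00000000e+00,
         1.00000000e+00]])}
```

Request:
{"fn": "move_arm", "kwargs": {"deltas": [-0.04,-0.038,-0.001,0,0,0.13,1,-0.08,-0.076,-0.002,0,0,0.26,1,-0.12,-0.114,-0.003,0,0,0.39,1,-0.16,-0.152,-0.004,0,0,0.52,1,-0.2,-0.19,-0.005,0,0,0.65,1,-0.24,-0.228,-0.006,0,0,0.78,1,-0.28,-0.266,-0.007,0,0,0.91,1,-0.32,-0.304,-0.008,0,0,1.04,1,-0.36,-0.342,-0.009,0,0,1.17,1,-0.397,-0.38,-0.01,0,0,1.3,1,-0.397,-0.38,-0.01,0,0,1.3,1,-0.397,-0.38,-0.01,0,0,1.3,1]}}

```text
t: 2.5
tool_pos: [0.4488, 0.0663, 0.2396]
orientation: [-2.318, -2.12, -0.0]
force: [-0.1, 0.3, 0.5]
opening: 0.0929
gripper_force: 0.0
```

```bash
python3 - <<'E'
from h import *
im,d,W=cloud('wrist'); cv2.imwrite('pics/w1.png',im[...,::-1]); np.savez('w1.npz',im=im,W=W)
s=robot.read_state(); print(s['tool_pos'],s['q'],s['force'])
print(Ro.from_rotvec(s['orientation']).as_matrix().round(3))
label(im,W,[.5895,.196,.0995]); rects(im,W,[.449,.066])
E
```

```text
[0.44873505 0.06686374 0.23963561] [ 3.44940959e-02 -2.79941660e-01  1.86002904e+00  4.04769656e-04
  1.56163505e+00  1.22087786e-01] [-0.26244529  0.83171174  0.17900612]
[[ 0.087  0.996 -0.   ]
 [ 0.996 -0.087  0.   ]
 [ 0.    -0.    -1.   ]]
label c [0.5869 0.1793 0.1009] n [-0.525  0.146  0.838] tilt 33.0 x [ 0.807 -0.225  0.545] y [0.269 0.963 0.   ] rect(mm) ((-2.010143280029297, -0.8054924011230469), (65.54353332519531, 67.41656494140625), 0.03499138727784157) 7004
 centre [0.5851 0.179  0.0998]
yellow 1018 [0.4532 0.0885 0.0407] ((450.2612609863281, 66.96998596191406), (80.8459701538086, 50.946895599365234), 84.90483093261719)
handle 1961 [0.4498 0.0678 0.14  ] ((449.7684631347656, 65.62083435058594), (41.82256317138672, 31.98677635192871), 84.49433135986328)
cradle 1285 [0.4514 0.0781 0.0195] ((450.42340087890625, 64.90174865722656), (107.72379302978516, 74.09150695800781), 85.76028442382812)
```

View pics/w1.png

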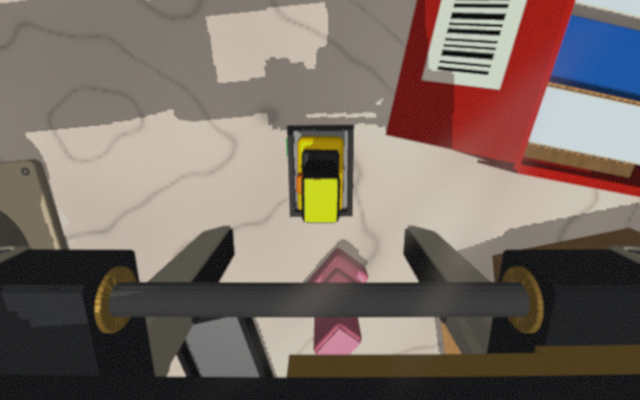

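Request:
{"fn": "move_arm", "kwargs": {"deltas": [-0.001,0.001,0.04,0,0,0,1,-0.001,0.001,0.08,0,0,0,1,-0.001,0.001,0.115,0,0,0,1,-0.001,0.001,0.135,0,0,0,1,-0.001,0.001,0.145,0,0,0,1,-0.001,0.001,0.145,0,0,0,1,-0.001,0.001,0.145,0,0,0,0,-0.001,0.001,0.145,0,0,0,0,-0.001,0.001,0.145,0,0,0,0,-0.001,0.001,0.145,0,0,0,0,-0.001,0.001,0.145,0,0,0,0,-0.001,0.001,0.145,0,0,0,0], "squeeze": 35}}

```text
t: 4.05
tool_pos: [0.4499, 0.065, 0.0946]
orientation: [-2.318, -2.12, 0.0]
force: [-0.0, 0.0, -0.3]
opening: 0.0375
gripper_force: 0.0
```

```bash
python3 - <<'E'
from h import *
s=robot.read_state(); p=s['tool_pos']; R=Ro.from_rotvec(s['orientation']).as_matrix()
print(s['t'],p,s['force'],s['opening'],s['gripper_force'],s['q'])
# scanner nose: z=0.008; hand geometry: window is h ahead of TCP along tool z
h=p[2]-0.008; up=0.15
c=np.array([.5893,.195,.0996]); n=np.array([-.527,.149,.837]); n/=np.linalg.norm(n)
y=np.array([.272,.962,0]); y-=y@n*n; y/=np.linalg.norm(y)
Rt=np.stack([y,np.cross(-n,y),-n],1)
for dist in (.1,.3):
    pt=c+n*(dist+h)
    print('target',pt.round(4),'tool delta from raised:',(R.T@(pt-(p+[0,0,up]))).round(4),'turn',Ro.from_matrix(R.T@Rt).as_rotvec().round(4))
E
```

```text
4.05 [0.44988763 0.06501564 0.09459137] [-0.0416311   0.01673533 -0.30347916] 0.03748824833483447 0.0 [ 3.06438987e-02 -1.61096164e-01  2.02990098e+00  2.73982653e-06
  1.27292120e+00  1.19747975e-01]
target [0.491  0.2228 0.2557] tool delta from raised: [ 0.1608  0.0269 -0.0112] turn [-0.5778 -0.054   0.1812]
target [0.3856 0.2526 0.4231] tool delta from raised: [ 0.1811 -0.0807 -0.1785] turn [-0.5778 -0.054   0.1812]
```

Request:
{"fn": "move_arm", "kwargs": {"deltas": [0,0,0,0,0,0,0,0,0,0,0,0,0,0,0,0,0,0,0,0,0,0,0,0,0,0,0,0]}}

```text
t: 4.55
tool_pos: [0.4499, 0.065, 0.0946]
orientation: [-2.318, -2.12, 0.0]
force: [-0.2, -0.7, -1.2]
opening: 0.0321
gripper_force: 35.0
```

Request:
{"fn": "move_arm", "kwargs": {"deltas": [0,0,-0.01,0,0,0,0,0,0,-0.025,0,0,0,0,0,0,-0.05,0,0,0,0,0,0,-0.08,0,0,0,0,0,0,-0.11,0,0,0,0,0,0,-0.135,0,0,0,0,0,0,-0.15,0,0,0,0,0,0,-0.15,0,0,0,0]}}

```text
t: 5.55
tool_pos: [0.4507, 0.0651, 0.2462]
orientation: [2.317, 2.119, 0.003]
force: [-0.7, -0.1, -2.4]
opening: 0.0317
gripper_force: 35.0
```

Request:
{"fn": "move_arm", "kwargs": {"deltas": [0.008,0.001,-0.001,-0.029,-0.003,0.009,0,0.024,0.004,-0.002,-0.087,-0.008,0.027,0,0.048,0.008,-0.003,-0.173,-0.016,0.054,0,0.072,0.012,-0.005,-0.26,-0.024,0.082,0,0.097,0.016,-0.007,-0.347,-0.032,0.109,0,0.121,0.02,-0.008,-0.433,-0.04,0.136,0,0.141,0.024,-0.01,-0.506,-0.047,0.159,0,0.155,0.026,-0.011,-0.555,-0.052,0.174,0,0.161,0.027,-0.011,-0.578,-0.054,0.181,0,0.161,0.027,-0.011,-0.578,-0.054,0.181,0,0.161,0.027,-0.011,-0.578,-0.054,0.181,0]}}

```text
t: 6.92
tool_pos: [0.4906, 0.223, 0.2548]
orientation: [2.105, 1.594, 0.474]
force: [-0.5, -0.1, -2.4]
opening: 0.0319
gripper_force: 35.0
```

```bash
python3 - <<'E'
from h import *
im,d,W=cloud('scene'); cv2.imwrite('pics/s2.png',cv2.resize(im[150:320,230:460,::-1],None,fx=3,fy=3))
s=robot.read_state(); p=s['tool_pos']; R=Ro.from_rotvec(s['orientation']).as_matrix()
print(s['t'],p,R.round(3),s['opening'],s['gripper_force'])
hsv=cv2.cvtColor(im,cv2.COLOR_RGB2HSV)
m=(hsv[...,0]>20)&(hsv[...,0]<35)&(hsv[...,1]>120)&(np.linalg.norm(W-(p+R[:,2]*.075),axis=2)<.08)
L=(W[m]-p)@R; print(m.sum(),'scanner in tool frame: lo',np.percentile(L,3,0).round(3),'hi',np.percentile(L,97,0).round(3),L.max(0))
w=p+R[:,2]*.0866; b=w+.1*R[:,2]; print('window',w,'spot-label',b-[.5893,.195,.0996])
im,d,W=cloud('wrist'); cv2.imwrite('pics/w2.png',im[...,::-1])
label(im,W,[.5893,.195,.0996])
E
```

```text
6.975 [0.49091231 0.22277684 0.25519626] [[ 0.272  0.806  0.526]
 [ 0.962 -0.228 -0.149]
 [-0.     0.547 -0.837]] 0.03167927605483689 34.96268033981323
470 scanner in tool frame: lo [-0.034 -0.02   0.049] hi [0.045 0.025 0.08 ] [0.04662788 0.02759942 0.08817447]
window [0.5365029  0.20987871 0.18270698] spot-label [-1.52070742e-04 -1.52092655e-05 -5.98885891e-04]
label c [0.6006 0.2329 0.0999] n [-0.523  0.155  0.838] tilt 33.1 x [ 0.804 -0.238  0.545] y [0.284 0.959 0.   ] rect(mm) ((0.10615158081054688, -0.7331113815307617), (22.91534996032715, 64.88688659667969), 89.93902587890625) 1327
 centre [0.6005 0.2321 0.1   ]
```

View pics/s2.png

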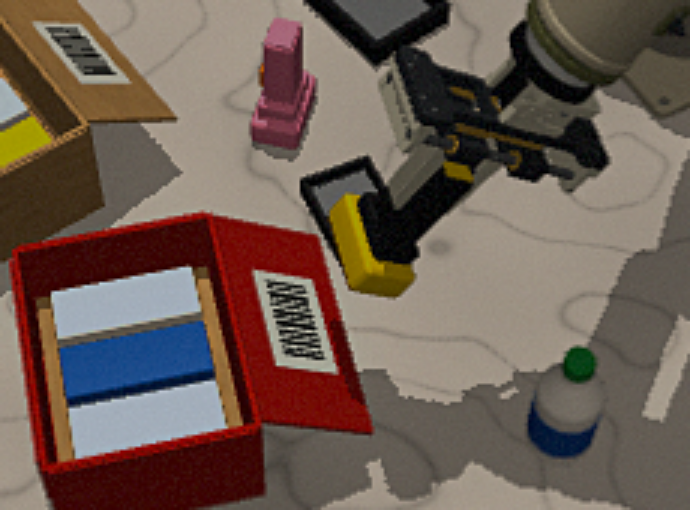

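View pics/w2.png

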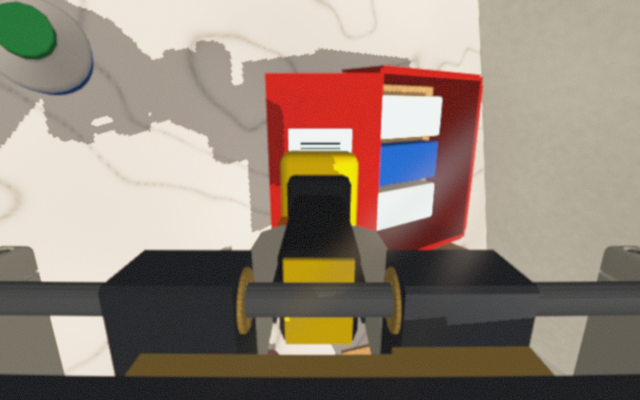

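The scanner is square on and in line with the red label: window centred over it, head along its length. I'll hold it there.

Request:
{"fn": "move_arm", "kwargs": {"deltas": [0,0,0,0,0,0,0,0,0,0,0,0,0,0,0,0,0,0,0,0,0,0,0,0,0,0,0,0,0,0,0,0,0,0,0,0,0,0,0,0,0,0,0,0,0,0,0,0,0,0,0,0,0,0,0,0,0,0,0,0,0,0,0,0,0,0,0,0,0,0,0,0,0,0,0,0,0,0,0,0,0,0,0,0]}}

```text
t: 8.52
tool_pos: [0.4911, 0.223, 0.2557]
orientation: [2.105, 1.593, 0.475]
force: [-0.1, 0.2, -2.1]
opening: 0.0319
gripper_force: 35.0
```

```bash
python3 - <<'E'
from h import *
s=robot.read_state(); p=s['tool_pos']; R=Ro.from_rotvec(s['orientation']).as_matrix()
R0=Ro.from_rotvec([-2.318,-2.12,0]).as_matrix(); pt=np.array([.4499,.0650,.2446])
D=R.T@(pt-p); T=Ro.from_matrix(R.T@R0).as_rotvec(); print(s['t'],p,D.round(4),T.round(4))
for f in (.05,.15,.3,.45,.6,.75,.88,.96,1): print((f*D).round(3),(f*T).round(3))
E
```

```text
8.525 [0.49113155 0.22304637 0.25566357] [-0.1633 -0.0033  0.011 ] [ 0.5783  0.0541 -0.1808]
[-0.008 -0.     0.001] [ 0.029  0.003 -0.009]
[-0.024 -0.     0.002] [ 0.087  0.008 -0.027]
[-0.049 -0.001  0.003] [ 0.173  0.016 -0.054]
[-0.073 -0.001  0.005] [ 0.26   0.024 -0.081]
[-0.098 -0.002  0.007] [ 0.347  0.032 -0.108]
[-0.122 -0.002  0.008] [ 0.434  0.041 -0.136]
[-0.144 -0.003  0.01 ] [ 0.509  0.048 -0.159]
[-0.157 -0.003  0.011] [ 0.555  0.052 -0.174]
[-0.163 -0.003  0.011] [ 0.578  0.054 -0.181]
```

Request:
{"fn": "move_arm", "kwargs": {"deltas": [-0.008,0,0.001,0.029,0.003,-0.009,0,-0.024,0,0.002,0.087,0.008,-0.027,0,-0.049,-0.001,0.003,0.173,0.016,-0.054,0,-0.073,-0.001,0.005,0.26,0.024,-0.081,0,-0.098,-0.002,0.007,0.347,0.032,-0.108,0,-0.122,-0.002,0.008,0.434,0.041,-0.136,0,-0.144,-0.003,0.01,0.509,0.048,-0.159,0,-0.157,-0.003,0.011,0.555,0.052,-0.174,0,-0.163,-0.003,0.011,0.578,0.054,-0.181,0,-0.163,-0.003,0.011,0.578,0.054,-0.181,0,-0.163,-0.003,0.011,0.578,0.054,-0.181,0]}}

```text
t: 9.9
tool_pos: [0.4503, 0.0657, 0.2449]
orientation: [2.317, 2.12, 0.001]
force: [-0.1, -0.4, -2.1]
opening: 0.0319
gripper_force: 35.0
```

```bash
python3 - <<'E'
from h import *
s=robot.read_state(); p=s['tool_pos']; R=Ro.from_rotvec(s['orientation']).as_matrix(); print(s['t'],p,R.round(3),s['force'])
for cam in ('top','scene','wrist'):
    im,d,W=cloud(cam); hsv=cv2.cvtColor(im,cv2.COLOR_RGB2HSV)
    near=np.linalg.norm(W[...,:2]-[.45,.065],axis=2)<.08
    cr=near&(W[...,2]>.012)&(W[...,2]<.027)&(hsv[...,2]<90)
    hd=near&(hsv[...,0]>20)&(hsv[...,0]<35)&(hsv[...,1]>120)&(W[...,2]>.14)&(W[...,2]<.21)
    for n,m in (('cradle',cr),('head',hd)):
        if m.sum()>9: print(cam,n,m.sum(),W[m].min(0).round(3),W[m].max(0).round(3),cv2.minAreaRect((W[m][:,:2]*1000).astype(np.float32)))
E
```

```text
9.9 [0.45025113 0.06572656 0.24487419] [[ 0.088  0.996  0.001]
 [ 0.996 -0.088 -0.   ]
 [ 0.     0.001 -1.   ]] [-0.08121932 -0.40886385 -2.07307797]
top cradle 21 [0.411 0.02  0.012] [0.483 0.039 0.024] ((446.9608459472656, 28.90819549560547), (19.344703674316406, 72.27011108398438), 89.09696197509766)
scene cradle 282 [0.408 0.008 0.012] [0.493 0.125 0.026] ((449.75909423828125, 67.24259948730469), (112.07781219482422, 77.63143157958984), 84.87295532226562)
scene head 300 [0.429 0.026 0.161] [0.478 0.115 0.198] ((452.0047607421875, 70.48786926269531), (88.00370025634766, 49.38039779663086), 87.2570571899414)
wrist cradle 515 [0.416 0.085 0.013] [0.491 0.121 0.022] ((454.0830078125, 103.84730529785156), (30.80130958557129, 74.41732025146484), 84.0593032836914)
wrist head 2429 [0.425 0.057 0.166] [0.478 0.11  0.208] ((451.5793762207031, 83.59234619140625), (48.89412307739258, 50.78917694091797), 84.52412414550781)
```

Request:
{"fn": "move_arm", "kwargs": {"deltas": [0,0,0.02,0,0,0,0,0,0,0.05,0,0,0,0,0,0,0.08,0,0,0,0,0,0,0.105,0,0,0,0,0,0,0.12,0,0,0,0,0,0,0.128,0,0,0,0,0,0,0.134,0,0,0,0,0,0,0.139,0,0,0,0,0,0,0.143,0,0,0,0,0,0,0.146,0,0,0,0,0,0,0.147,0,0,0,0,0,0,0.147,0,0,0,0]}}

```text
t: 11.55
tool_pos: [0.4502, 0.0652, 0.0978]
orientation: [2.318, 2.12, 0.0]
force: [-1.0, 0.0, -2.8]
opening: 0.0321
gripper_force: 35.0
```

Still no contact. I'll go down the last 3 mm in small steps.

Request:
{"fn": "move_arm", "kwargs": {"deltas": [0,0,0.001,0,0,0,0,0,0,0.002,0,0,0,0,0,0,0.003,0,0,0,0,0,0,0.003,0,0,0,0,0,0,0.003,0,0,0,0]}}

```text
t: 12.18
tool_pos: [0.4502, 0.0652, 0.0948]
orientation: [2.318, 2.12, 0.0]
force: [-0.0, 0.2, -2.3]
opening: 0.0322
gripper_force: 35.0
```

Request:
{"fn": "move_arm", "kwargs": {"deltas": [0,0,0.0005,0,0,0,0,0,0,0.001,0,0,0,0,0,0,0.001,0,0,0,0]}}

```text
t: 12.55
tool_pos: [0.4504, 0.0652, 0.0946]
orientation: [2.318, 2.12, 0.0]
force: [-3.7, -0.4, 5.6]
opening: 0.0316
gripper_force: 35.0
```

Seated: the floor now pushes up. Opening the fingers.

Request:
{"fn": "move_arm", "kwargs": {"deltas": [0,0,0,0,0,0,0.5,0,0,0,0,0,0,1,0,0,0,0,0,0,1,0,0,0,0,0,0,1,0,0,0,0,0,0,1,0,0,0,0,0,0,1,0,0,0,0,0,0,1,0,0,0,0,0,0,1]}}

```text
t: 13.55
tool_pos: [0.4502, 0.0652, 0.0938]
orientation: [2.318, 2.12, -0.0]
force: [0.4, -0.2, -0.3]
opening: 0.0926
gripper_force: 0.0
```

Request:
{"fn": "move_arm", "kwargs": {"deltas": [0,0,0,0,0,0,1,0,0,-0.02,0,0,0,1,0,0,-0.05,0,0,0,1,0,0,-0.09,0,0,0,1,0,0,-0.13,0,0,0,1,0,0,-0.15,0,0,0,1,0,0,-0.15,0,0,0,1,0,0,-0.15,0,0,0,1]}}

```text
t: 14.55
tool_pos: [0.4497, 0.0652, 0.2425]
orientation: [-2.317, -2.12, 0.002]
force: [-1.2, 0.4, -0.7]
opening: 0.0932
gripper_force: 0.0
```

```bash
python3 - <<'E'
from h import *
s=robot.read_state(); print(s['t'],s['tool_pos'],s['force'],s['opening'])
for cam in ('scene','wrist'):
    im,d,W=cloud(cam); print(cam); rects(im,W,[.449,.066])
    cv2.imwrite(f'pics/{cam}3.png',im[...,::-1])
E
```

```text
14.55 [0.44971781 0.06518545 0.24253159] [-1.24220623  0.42506009 -0.73132355] 0.09322412174892186
scene
yellow 231 [0.461  0.0862 0.0349] ((449.8410339355469, 69.30441284179688), (86.79335021972656, 53.20252227783203), 85.43827819824219)
handle 165 [0.4515 0.0721 0.1376] ((449.37933349609375, 69.35794067382812), (42.237667083740234, 32.92549133300781), 86.93133544921875)
cradle 268 [0.4602 0.0872 0.0187] ((449.37493896484375, 67.14672088623047), (112.43064880371094, 77.54093170166016), 85.62499237060547)
wrist
yellow 1001 [0.4536 0.0877 0.0409] ((450.275146484375, 66.5903091430664), (81.64164733886719, 50.68430709838867), 84.85103607177734)
handle 1911 [0.4501 0.0681 0.1401] ((450.0709533691406, 66.1603775024414), (40.88703155517578, 31.84035873413086), 84.65084838867188)
cradle 1213 [0.4507 0.0763 0.0196] ((450.0006103515625, 65.0993881225586), (106.65365600585938, 74.77439880371094), 85.1253890991211)
```

View pics/wrist3.png

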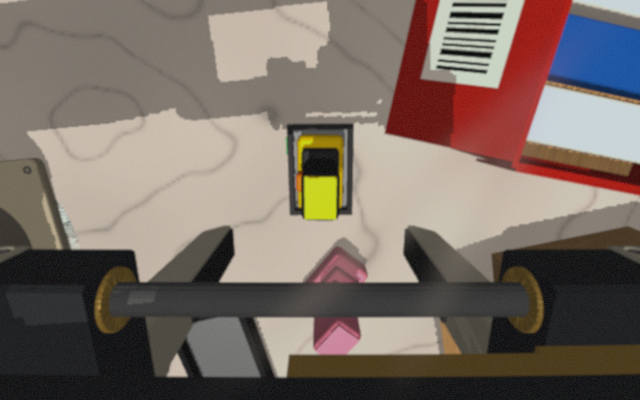

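The scanner is back upright and centred in its cradle at (321,190), and the gripper is clear of it.

```bash
python3 -c "
from plant import robot
print(robot.close_job())"
```

```text
the job is handed in; nothing more can be done
None
```

I held the scanner on the red label for about 1.5 s, set it back upright in its cradle (within about 2 mm of centre by the cameras), let go and handed the job in at about 15 s; no verdict came back.

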